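Anchor the marble polisher and hold its lid on pulse

TASK

Run a pulse on the marble polisher: first clip the spring clamp over the polisher's blue foot lug and the steel bracket leaf beside it, so that it pinches the two together and the machine cannot walk while it runs, and let go of it. Then set the lid fully home in the collar, lugs through the notches, twist it clockwise to the amber halfway mark and not on to the red mark where it clicks and locks, and finish with the gripper still holding it there (it is sprung and turns back if released). Leave the other things on the counter where they stand.

Things in the scene. Friction and masses are not known exactly. Their poses are not given: they have to be found in the camera images.
- polisher: marble polisher on a 240 x 260 x 12 mm plywood board; fixed. Blue round base 164 mm across up to z = 92 mm, clear tub 122 mm across, on top an aluminium bayonet collar 116 mm across, its top face at z = 170 mm. Origin: on the collar's axis, at the board's underside; z up. Entry notches with white marks towards +x and -x; foot lug and bracket on the -y side. Clockwise from above = negative about z.
- collar (a point): centre of the collar's mouth at its top face; axes as polisher. Mouth 71 mm across, inward flange 5 mm thick with two notches (towards +x and -x), about 18 mm wide, out to 45 mm radius. The lid's lugs go down through them, then turn clockwise under the flange. A sprung ball step is felt from about 0.95 rad of lid turn; past about 1.3 rad it clicks locked.
- anchor (a point): where the clamp goes: middle of the free upright edge of two plates face to face, blue lug (4 mm, -x side) and steel leaf (4 mm, +x side), 8 mm together. Axes as polisher: x across the plates, -y away from the polisher (the clamp comes from there, moving to +y), z up. Plates reach 24 mm up and 24 down from here, 30 mm inwards; 40 mm above the counter, 28 mm above the board (25 mm wider).
- clip: black spring clamp, orange jaw pads and handle ends, lying on its side: 84 mm long, 22 mm high, two arms on an upright steel pin. Origin: on the pin's axis at the underside; x to the jaws (middle line when shut), -x to the handles, z up. Jaw tips 36 mm ahead of the pin, pads 16 mm long, throat free to 10 mm ahead of the pin. This body is the -y arm: it turns clockwise by half of clip_arm.
- clip_pivot (a point): on the clamp's pin at half height (11 mm up); axes as clip. Grip the handles across x about 35 mm behind the pin (-x). Shut, their outer faces are 54 mm apart there and 60 mm at the ends, 46 mm behind the pin; squeezed (10 N) they become parallel, 34 mm apart, from 14 to 52 mm behind the pin, with the jaw tips 19 mm apart. Released, the jaws spring shut.
- clip_arm (a joint): opening of the clamp's arms in rad: 0 shut, 0.22 biting 8 mm of plate, 0.52 fully squeezed; the spring shuts it.
- lid: bayonet lid, upright on the counter, 0.15 kg. Origin: centre of its underside, z up. Plug 65 mm across, z 0-18 mm, foot chamfered; brim 96 mm across, z 18-24; black grip bar with white ends 70 mm along x, 16 along y, z 24-54. Lugs at +x and -x, under the bar's ends: 11 mm wide, to 43 mm radius, z 5.5-10.5. Fits either way round. Seated, the brim is on the collar, origin 18 mm below collar.
- switch_ring (a joint): angle of the sprung ring that the lid's lugs push under the flange, rad, clockwise positive, 0 at rest. Moves once the lid has turned about 0.12 rad from the notches, then follows it: about 0.58 with the pointers at the amber marks. Its spring turns the lid back with about 0.2 N m there. From 1.12 on it is in the lock click.
- keepsake: pine keepsake box with red lining, 150 x 210 x 75 mm, lid open; bystander, fixed. Origin: centre of its underside.
- penguin: tin penguin, glossy black with white belly, 102 mm high, 70 mm wide; bystander. Origin: centre of its underside.
- key: brass key with heart-shaped bow, 75 mm long, 5 mm thick, lying flat; bystander. Origin: near its middle, at the underside.
- cup: cream ceramic marble cup, 80 mm in diameter, 75 mm high; bystander. Origin: centre of its underside.
- car: red wooden toy car, 110 x 65 x 55 mm; bystander. Origin: centre of its underside.
- rings: stacking toy of coloured rings on a pine base, 90 mm in diameter, 106 mm high; bystander. Origin: centre of its underside.
- polish: jar of marble polish with yellow cap, 60 mm in diameter, 70 mm high; bystander. Origin: centre of its underside.
- amber_mark (a point): one of the two amber marks on the collar's top, 53 mm from its axis (the other across the mouth); halfway, the pulse position. Each is 0.70 rad (40 deg) clockwise of the white mark at a notch; the red lock mark is 1.40 rad (80 deg) clockwise of the white one. The lid's white pointers show against them.
There are look-alikes about, which are no part of the job. Leave any green or turquoise look-alike of the lid alone.

How it is judged:
On the way, in this order (a step that is already met when the one before it is completed fails the run):
1. the clamp pinches lug and bracket leaf together and is let go (x of clip_pivot in the frame of anchor between -0.006 and 0.006 m and y of clip_pivot in the frame of anchor between -0.029 and -0.008 m and z of clip_pivot in the frame of anchor between -0.018 and 0.018 m and angle between clip's own z axis and vertical below 0.35 rad and angle between the x axis of clip and the y axis of polisher, either way round below 0.35 rad and value of joint clip_arm between 0.12 and 0.36 rad and contact force between clip and polisher above 2 N and contact force between the fingers and clip below 0.3 N), for 0.3 s.
2. the lid sits home in the collar (horizontal distance between lid and collar below 0.003 m and angle between lid's own z axis and vertical below 0.08 rad and z of lid in the frame of collar between -0.021 and -0.015 m), for 0.2 s.
At the end, for the whole second after the job is handed in: The clamp, let go, bites both plates (pin 8-29 mm out from their edge, 6 mm sideways, 18 mm in height, 20 deg). The lid is seated within 3 mm and 4.5 deg, turned so that its pointers are within 0.15 rad of the amber marks (switch ring 0.43-0.73), still, and held by the fingers with over 2 N (all of step 1 and all of step 2 and value of joint switch_ring between 0.43 and 0.73 rad and velocity of joint switch_ring between -0.1 and 0.1 rad/s and contact force between the fingers and lid above 2 N); the arm keeps its last pose, push and grip.
It fails at once if the lid is twisted on into the lock click (value of joint switch_ring above 1.12 rad).
It fails at once if a bystander is shifted by more than 30 mm or knocked over (distance of any of penguin, key, cup, car, rings, polish from where it was at the start of the episode above 0.03 m or angle between any of penguin, key, cup, car, rings, polish's own z axis and vertical above 0.6 rad).
It also fails if it takes over 72 s, if anything falls off the work surface, if the arm or the gripper's body presses on something with over 40 N, if the wrist force passes 120 N, or if a joint passes its speed limit or range.

ROBOT

A 6-joint arm with a two-finger parallel gripper is mounted at the origin on the work surface. World frame = base frame: x ahead of the robot, y to its left, z up, the work surface at z = 0. Lengths are in m, angles in rad, forces in N, time in s.
With the tool pointing down it reaches from about 0.35 to 0.775 m from the base axis. Payload 7.3 kg.
Tool frame: the origin (TCP) lies midway between the tips of the shut fingers; the grasp point (between the pads) lies 19 mm behind it (robot.grip_depth is the z of the grasp point in the tool frame, in m); z points along the fingers, y is the line along which they close (so a half turn about z gives the same grasp; the last joint's range is limited). The gripper opens to 92 mm and grips with 3 to 60 N. Pads are 19 mm wide; open, the fingers measure 130 mm over their backs; the gripper's body (75 mm by 190 mm) begins 47 mm behind the grasp point.
Start: joints at [1.083, 0.342, 1.524, -0, 1.275, -0.146], TCP at [0.176, 0.495, 0.227] pointing down, gripper open.
Joint ranges: [-2.53, 2.53], [-0.77, 2.02], [0.04, 2.7], [-1, 4.14], [0.28, 2.66], [-3.11, 3.11]. Speed limits (rad/s): [2.57, 2.57, 3.14, 3.14, 3.14, 3.14].

INTERFACE

Orientations are given as [roll, pitch, yaw] about the fixed x, y, z axes, in that order (R = Rz(yaw) Ry(pitch) Rx(roll)).
In Python, from cell import robot, viewer gives the robot as it stands.
- The arm moves only by the tool step_arm, never from a script. Its argument "increments" is a list of rows, each an object with "delta_pos": the shift along the tool's x, y, z in cm, a list of three; "dr": the turn, a rotation vector about the tool's x, y, z in degrees, a list of three; "fingers": the closure, from -1 (fully open) to 1 (shut), so that 0 is half open. In form: [{"delta_pos": [tx, ty, tz], "dr": [wx, wy, wz], "fingers": fingers}, ...]. A call has exactly 5 rows; each row is the pose to reach, as a shift and turn from the pose commanded when the call began, along the tool's axes at that moment; what a row does not reach only later rows make up. A row lasts 1/8 s, in which the tool goes at most 62.5 mm and 10.7 degrees, less where a joint would pass 70% of its speed; a pose out of reach is approached as far as the arm can. A call with a gripper value outside its range is refused whole. The fingers move at their own pace and stop on an object; "newtons" is the grip in N (left out, the last holds). Time passes only in rows, so rows that repeat a pose let the fingers close, or fill a call up. It gives the time, the measured TCP pose, the force, the opening and the grip force at its end, in the units of the state.
- robot.observe(): the state, without advancing time (a new reading comes with each control period).
- viewer.read_camera(name): name is "scene" or "side" or "wrist"; returns the picture (480x640x3 uint8, red, green, blue); there is no depth.
- viewer.camera_params(name): a dict with "K" (3x3 intrinsics, pixels), "k1" (the pictures are not rectified: a ray, as slopes to the right and down, at radius r is drawn at 1 + k1 r^2 times it, then the intrinsics apply), "T" (4x4, takes a point from camera to world coordinates). Camera axes: x right, y down, z forward; pixel columns grow to the right and rows downward; lengths in m; the calibration is good to about 2 mm. A picture is of the moment at which its call begins: read the wrist's pose just before it. camera_params takes no time and is no camera call; for the wrist camera it gives the pose at the moment of the call.
- robot.hand_in(): hands the job in; it is judged then, once.
The state is a dict: "time": time; "qpos": joint angles; "qvel": joint speeds; "joint_efforts": joint torques, N m; "tool_pos": TCP position; "tool_rot": TCP orientation; "contact_force": force on the tool from outside, world axes, zero at the start; "torque": the same for the moment, N m; "opening": finger opening in m; "grip_force": force on a finger pad.
Only numpy, scipy, OpenCV 4.12 (cv2) and the standard library are available. Lean on these libraries where they do the work, as an engineer would, in place of code of your own. Each camera call takes 0.05 s, during which the arm holds its last target. There are 200 camera calls.

## Working session

There is one attempt and no reset: what is moved stays moved. The work goes in short steps, Python scripts to look and compute and a tool call to move; the robot and the scene stay as the last step left them, time stands still between calls to the robot, and variables do not carry over. Pictures are saved under pics/ and viewed, at most 10 in all, crops included, and the job is handed in when it is done.

Besides the shell and the picture viewer there is one more tool, called after "Request:" in YAML: its name, and indented under it one key for each argument. step_arm: Moves the arm, as the interface text tells. Its arguments: {"type":"object","properties":{"increments":{"type":"array"},"newtons":{"type":"number"}},"required":["increments"]}

```bash
ls; mkdir -p pics
python3 - <<'E'
from cell import robot, viewer
import cv2,numpy as np
for n in ("scene","side"):
    im=viewer.read_camera(n); cv2.imwrite(f"pics/{n}0.png",im[:,:,::-1]); p=viewer.camera_params(n); print(n,p)
s=robot.observe(); print(s['tool_pos'],s['tool_rot'],s['opening'],s['time'],robot.grip_depth)
E
```

```text
pics
scene {'K': array([[586.26975589,   0.        , 326.76179441],
       [  0.        , 586.26975589, 235.61456193],
       [  0.        ,   0.        ,   1.        ]]), 'k1': 0.05632733299639508, 'T': array([[-0.46796347,  0.71526514, -0.51904333,  1.29510991],
       [ 0.88365167,  0.38736991, -0.26287692,  0.46067793],
       [ 0.01303507, -0.5816703 , -0.8133202 ,  1.35751078],
       [ 0.        ,  0.        ,  0.        ,  1.        ]])}
side {'K': array([[455.25977147,   0.        , 314.20297039],
       [  0.        , 455.25977147, 243.63611797],
       [  0.        ,   0.        ,   1.        ]]), 'k1': -0.019856243480515182, 'T': array([[ 9.85573931e-01, -1.22048538e-01,  1.17252636e-01,
         3.97090571e-01],
       [-1.69245412e-01, -7.11262836e-01,  6.82247146e-01,
        -7.42992172e-01],
       [ 1.30175630e-04, -6.92249473e-01, -7.21658264e-01,
         9.56133564e-01],
       [ 0.00000000e+00,  0.00000000e+00,  0.00000000e+00,
         1.00000000e+00]])}
[0.17578635 0.49432601 0.22611849] [-3.14024535e+00 -2.09035415e-04  2.79976859e+00] 0.09176472534759182 0.1 -0.0188
```

View pics/scene0.png

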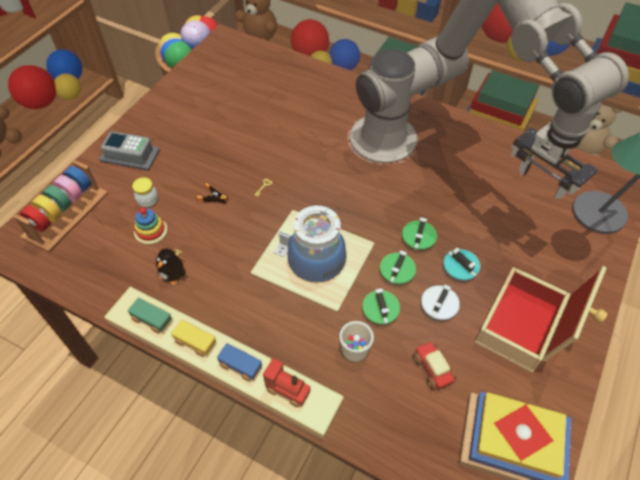

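View pics/side0.png

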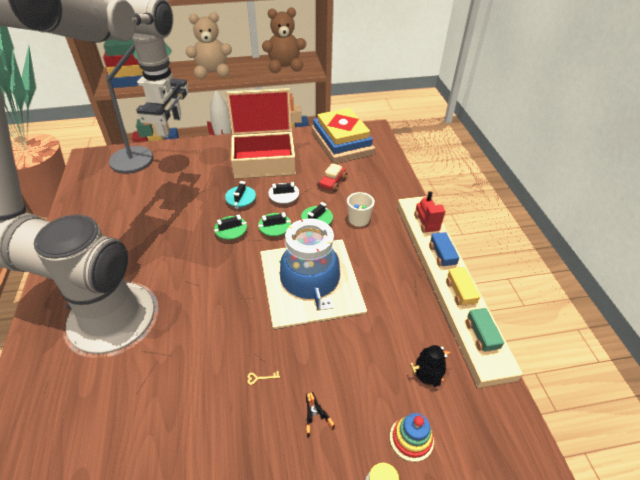

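The lid candidates in the side view are green at (231,228), (274,224) and (317,216), turquoise at (240,196), and white at (284,193), which is (440,302) in the scene view. The white one fits, because green and turquoise are excluded. The clamp is at side (317,412) / scene (212,194), and the polisher's lug is at side (319,298). I'll confirm in one enlarged crop and measure.

```bash
cat > h.py <<'E'
import cv2,numpy as np
from cell import robot,viewer
def rays(p,uv):
    uv=np.atleast_2d(np.asarray(uv,float)); K=p['K']
    d=(uv-[K[0,2],K[1,2]])/[K[0,0],K[1,1]]; x=d.copy()
    for _ in range(10): x=d/(1+p['k1']*(x**2).sum(1,keepdims=True))
    return p['T'][:3,3],np.c_[x,np.ones(len(x))]@p['T'][:3,:3].T
def plane(p,uv,z):
    o,r=rays(p,uv); return o+r*((z-o[2])/r[:,2])[:,None]
def proj(p,P):
    T=p['T']; c=(np.atleast_2d(P)-T[:3,3])@T[:3,:3]; x=c[:,:2]/c[:,2:]
    x=x*(1+p['k1']*(x**2).sum(1,keepdims=True)); K=p['K']
    return x*[K[0,0],K[1,1]]+[K[0,2],K[1,2]]
def tri(p,q,a,b):
    A=np.zeros((3,3));v=np.zeros(3)
    for P,u in((p,a),(q,b)):
        o,r=rays(P,u); r=r[0]/np.linalg.norm(r[0]); M=np.eye(3)-np.outer(r,r); A+=M; v+=M@o
    return np.linalg.solve(A,v)
def blobs(m,x0,y0,x1,y1,amin=4):
    s=np.zeros_like(m); s[y0:y1,x0:x1]=m[y0:y1,x0:x1]
    n,_,st,c=cv2.connectedComponentsWithStats(s.astype(np.uint8))
    return [(c[i].round(1),st[i,4]) for i in range(1,n) if st[i,4]>=amin]
E
python3 - <<'E'
from h import *
ps,pd=viewer.camera_params('scene'),viewer.camera_params('side')
S=cv2.imread('pics/scene0.png');D=cv2.imread('pics/side0.png')
hs,hd=[cv2.cvtColor(i,cv2.COLOR_BGR2HSV) for i in(S,D)]
org=lambda h:((h[...,0]>7)&(h[...,0]<20)&(h[...,1]>190)&(h[...,2]>150))
for n,h,p,b in(('scene',hs,ps,(190,175,240,212)),('side',hd,pd,(290,385,345,440))):
    for c,a in blobs(org(h),*b): print(n,'orange',c,a,plane(p,c,.018)[0].round(4))
wht=lambda h:(h[...,1]<60)&(h[...,2]>140)
for n,h,p,b in(('scene',hs,ps,(415,278,466,326)),('side',hd,pd,(262,176,305,210))):
    m=np.zeros(h.shape[:2],np.uint8);x0,y0,x1,y1=b;m[y0:y1,x0:x1]=wht(h)[y0:y1,x0:x1]
    pts=np.argwhere(m)[:,::-1].astype(np.float32)
    hull=cv2.convexHull(pts)[:,0]; W=plane(p,hull,.022)[:,:2]
    print(n,'white lid',cv2.fitEllipse(hull),cv2.minEnclosingCircle(W.astype(np.float32)))
    blk=np.zeros_like(m);blk[y0:y1,x0:x1]=(h[...,2]<60)[y0:y1,x0:x1]
    q=np.argwhere(blk)[:,::-1]; Q=plane(p,q,.050)[:,:2]; c=Q.mean(0);w,v=np.linalg.eigh(np.cov((Q-c).T)); print('bar',len(q),c,np.degrees(np.arctan2(v[1,1],v[0,1])),w**.5)
# board
for n,h,p,b in(('side',hd,pd,(250,225,375,335)),('scene',hs,ps,(240,200,385,315))):
    m=(h[...,0]>15)&(h[...,0]<36)&(h[...,1]>25)&(h[...,1]<140)&(h[...,2]>150)
    x0,y0,x1,y1=b;z=np.zeros(m.shape,np.uint8);z[y0:y1,x0:x1]=m[y0:y1,x0:x1]
    z=cv2.morphologyEx(z,cv2.MORPH_OPEN,np.ones((3,3)))
    pts=np.argwhere(z)[:,::-1]; W=plane(p,pts,.012)[:,:2].astype(np.float32)
    print(n,'board',cv2.minAreaRect(W))
crop=lambda I,x0,y0,w,h,W,H:cv2.resize(I[y0:y0+h,x0:x0+w],(W,H),interpolation=cv2.INTER_CUBIC)
a=np.hstack([crop(D,255,165,80,60,400,300),crop(D,280,380,80,60,400,300)])
b=np.hstack([crop(D,260,215,100,112,268,300),crop(S,250,200,120,113,319,300),crop(S,190,175,50,70,213,300)])
cv2.imwrite('pics/crop1.png',np.vstack([a,b]))
E
```

```text
scene white lid ((440.29290771484375, 301.5628356933594), (34.934608459472656, 39.303585052490234), 113.28469848632812) ((0.4858141839504242, 0.387118399143219), 0.05391503870487213)
bar 0 [nan nan] nan [nan nan]
side white lid ((283.5791015625, 191.9898223876953), (21.903955459594727, 31.01776695251465), 84.66109466552734) ((0.49259528517723083, 0.3846820890903473), 0.05517664551734924)
bar 118 [0.48910465 0.36316075] -179.65734431101873 [0.00933147 0.01617704]
side board ((0.5114917755126953, 0.05440454185009003), (0.2306545525789261, 0.3344974219799042), 1.7977290153503418)
scene board ((0.500863254070282, 0.026499144732952118), (0.2832201421260834, 0.2666924297809601), 1.8696813583374023)<stdin>:15: RuntimeWarning: Mean of empty slice.
  ret = um.true_divide(
  avg = a.mean(axis, **keepdims_kw)
<stdin>:15: RuntimeWarning: Degrees of freedom <= 0 for slice
  c *= np.true_divide(1, fact)
  c *= np.true_divide(1, fact)
```

View pics/crop1.png

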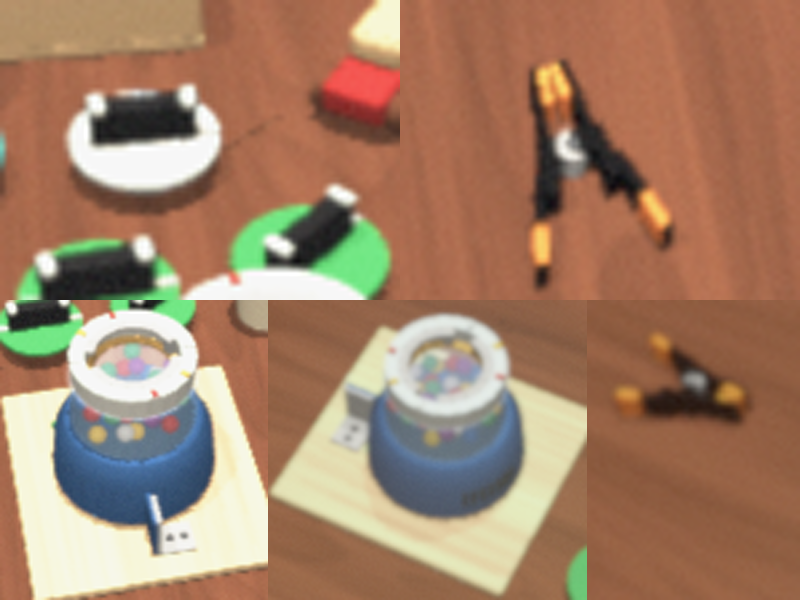

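The crop confirms it: the lid is the white-brimmed one with a black bar and white ends, at side (284,193). The clamp's jaws point away from the side camera, with tips at side (310,394), pin (314,410) and handle ends (308,430) and (332,423). The lug and bracket are on the polisher's near side, and the collar has white, amber and red marks. Next come coarse world numbers.

Run:
```python
from h import *
np.set_printoptions(suppress=True,precision=4)
ps,pd=viewer.camera_params('scene'),viewer.camera_params('side')
print('clip jaw,pin,h1,h2 side',plane(pd,[[310.4,394.5],[314.4,409],[308.4,430],[331,422]],.02)[:,:2])
print('scene jaw,pin,h1,h2',plane(ps,[[224.5,197],[215.5,193.5],[199.5,199],[207.5,186]],.02)[:,:2])
print('board side',plane(pd,[[273,326],[343,240],[261,251]],.012)[:,:2])
print('board scene',plane(ps,[[292,210],[252,271.5],[337.7,310],[370,251]],.012)[:,:2])
# collar rim from white ellipse outline (crops): side left/right extremes & scene
S=cv2.imread('pics/scene0.png');D=cv2.imread('pics/side0.png')
print('collar side c',plane(pd,[[309,236]],.17), 'scene',plane(ps,[[318,223]],.17), tri(pd,ps,[309.5,236],[318.5,223]))
print('lid bar ends side (1st left,2nd right)',plane(pd,[[274.2,186],[292.5,184.5]],.05)[:,:2])
# wrist cam mount
s=robot.observe();T=viewer.camera_params('wrist');from scipy.spatial.transform import Rotation as R
A=R.from_euler('xyz',s['tool_rot']).as_matrix(); print('cam in tool',A.T@(T['T'][:3,3]-s['tool_pos']),'\n',A.T@T['T'][:3,:3],T['K'][0],T['k1'])
```

```text
clip jaw,pin,h1,h2 side [[ 0.4644 -0.3028]
 [ 0.4675 -0.3362]
 [ 0.4478 -0.378 ]
 [ 0.4967 -0.3695]]
scene jaw,pin,h1,h2 [[ 0.4613 -0.3001]
 [ 0.4628 -0.3306]
 [ 0.5023 -0.3595]
 [ 0.4501 -0.3675]]
board side [[ 0.4036 -0.109 ]
 [ 0.6352  0.1499]
 [ 0.3972  0.1466]]
board scene [[ 0.4036 -0.106 ]
 [ 0.6375 -0.0958]
 [ 0.6319  0.1613]
 [ 0.4257  0.1557]]
collar side c [[0.5167 0.0277 0.17  ]] scene [[0.5132 0.039  0.17  ]] [0.5148 0.0366 0.1652]
lid bar ends side (1st left,2nd right) [[0.4629 0.3821]
 [0.5206 0.3798]]
cam in tool [ 0.0838  0.0007 -0.1591] 
 [[ 0.0001 -0.9507 -0.3101]
 [ 1.      0.0002 -0.0002]
 [ 0.0002 -0.3101  0.9507]] [376.8545   0.     323.9933] -0.020268558490355793
```

Request:
step_arm:
  increments:
    - {"delta_pos":[-5.8,-1.6,-0.9],"dr":[0,0,10],"fingers":-1}
    - {"delta_pos":[-11.6,-3.2,-1.8],"dr":[0,0,20],"fingers":-1}
    - {"delta_pos":[-17.4,-4.8,-2.7],"dr":[0,0,30],"fingers":-1}
    - {"delta_pos":[-23.2,-6.4,-3.6],"dr":[0,0,40],"fingers":-1}
    - {"delta_pos":[-28.8,-8.2,-4.4],"dr":[0,0,50],"fingers":-1}

```text
time: 0.72
tool_pos: [0.4211, 0.3195, 0.2708]
tool_rot: [-3.141, -0.0, 1.921]
contact_force: [-0.0, 0.2, -0.9]
opening: 0.0919
grip_force: 0.0
```

```bash
cat >> h.py <<'E'
def plan(pos,yawdeg):
    s=robot.observe(); y=s['tool_rot'][2]; c,n=np.cos(y),np.sin(y)
    d=np.array(pos)-s['tool_pos']; dy=(np.degrees(y)-yawdeg)
    print('delta cm',np.round(100*np.array([c*d[0]+n*d[1],n*d[0]-c*d[1],-d[2]]),2),'dr z',round(dy,1),'or mod',round((dy+180)%360-180,1))
def st():
    s=robot.observe(); print('t',round(s['time'],2),'pos',np.round(s['tool_pos'],4),'rot',np.degrees(s['tool_rot']).round(2),'open',round(s['opening'],4),'grip',round(s['grip_force'],1),'F',np.round(s['contact_force'],1),'q',np.round(s['qpos'],2))
    return s
E
python3 - <<'E'
from h import *
st()
p=viewer.camera_params('wrist');im=viewer.read_camera('wrist');cv2.imwrite('pics/w1.png',im[:,:,::-1]);np.savez('w1.npz',**p)
plan([.47,.02,.30],60)
E
```

```text
t 0.72 pos [0.4211 0.3195 0.2708] rot [-1.7998e+02 -1.0000e-02  1.1008e+02] open 0.0919 grip 0.0 F [-0.   0.2 -0.9] q [0.5  0.32 1.44 0.   1.39 0.15]
delta cm [-29.29  -5.74  -2.85] dr z 49.4 or mod 49.4
```

View pics/w1.png

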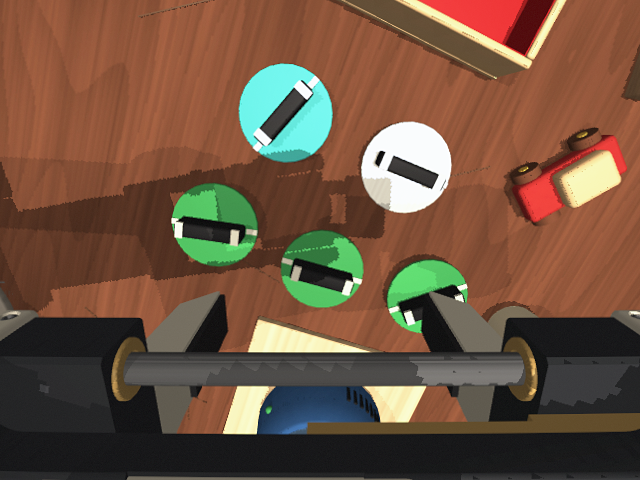

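The wrist view shows the white lid at (406,167) with its bar tilted slightly, surrounded by the green and turquoise look-alikes. I'm moving on over the polisher.

Request:
step_arm:
  increments:
    - {"delta_pos":[-5.9,-1.3,-0.3],"dr":[0,0,10],"fingers":-1}
    - {"delta_pos":[-11.8,-2.6,-0.6],"dr":[0,0,20],"fingers":-1}
    - {"delta_pos":[-17.7,-3.9,-0.9],"dr":[0,0,30],"fingers":-1}
    - {"delta_pos":[-23.6,-5.2,-1.2],"dr":[0,0,40],"fingers":-1}
    - {"delta_pos":[-29.5,-6.5,-1.5],"dr":[0,0,50],"fingers":-1}

```text
time: 1.4
tool_pos: [0.4615, 0.0201, 0.2856]
tool_rot: [-3.141, -0.0, 1.05]
contact_force: [0.1, 0.3, -0.1]
opening: 0.0916
grip_force: 0.0
```

Run:
```python
from h import *
np.set_printoptions(suppress=True,precision=4)
w=dict(np.load('w1.npz'));h=cv2.cvtColor(cv2.imread('pics/w1.png'),cv2.COLOR_BGR2HSV)
x0,y0,x1,y1=350,115,462,220
m=np.zeros(h.shape[:2],np.uint8);m[y0:y1,x0:x1]=((h[...,1]<70)&(h[...,2]>120))[y0:y1,x0:x1]
pts=np.argwhere(cv2.morphologyEx(m,cv2.MORPH_OPEN,np.ones((5,5))))[:,::-1].astype(np.float32);hu=cv2.convexHull(pts)[:,0]
print('lid',cv2.minEnclosingCircle(plane(w,hu,.024)[:,:2].astype(np.float32)))
blk=np.zeros_like(m);blk[y0:y1,385:x1]=(h[...,2]<70)[y0:y1,385:x1]
q=np.argwhere(blk&cv2.morphologyEx(blk,cv2.MORPH_OPEN,np.ones((5,5))))[:,::-1];Q=plane(w,q,.054)[:,:2].astype(np.float32);print('bar',cv2.minAreaRect(Q))
st();p=viewer.camera_params('wrist');im=viewer.read_camera('wrist');cv2.imwrite('pics/w2.png',im[:,:,::-1]);np.savez('w2.npz',**p)
```

```text
lid ((0.4909207820892334, 0.38622912764549255), 0.048665083944797516)
bar ((0.4910193681716919, 0.38619616627693176), (0.014838016591966152, 0.0484243705868721), 88.45027923583984)
t 1.4 pos [0.4615 0.0201 0.2856] rot [-179.99   -0.     60.14] open 0.0916 grip 0.0 F [ 0.1  0.3 -0.1] q [-0.12  0.18  1.58  0.    1.38  0.4 ]
```

View pics/w2.png

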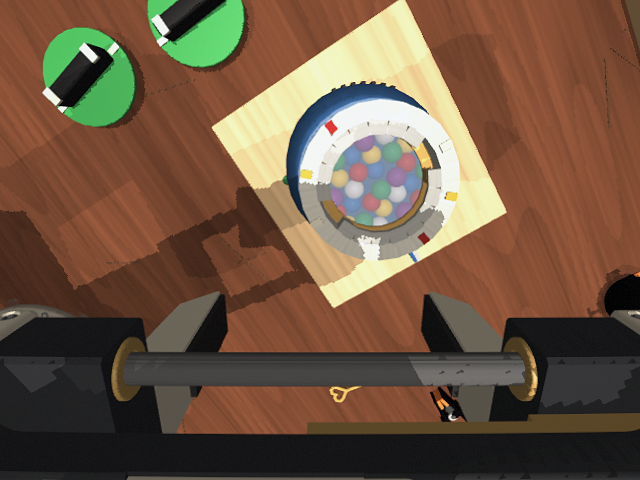

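The wrist view shows the collar with amber marks at (306,174) and (451,196), red marks at (331,127) and (424,238), a white mark at (446,146), and board corners at (212,126), (333,307) and (506,212). A sliver of the blue lug shows at (413,257). I'll compute the polisher pose and the next move.

Run:
```python
from h import *
np.set_printoptions(suppress=True,precision=4)
w=dict(np.load('w2.npz'));h=cv2.cvtColor(cv2.imread('pics/w2.png'),cv2.COLOR_BGR2HSV)
red=((h[...,0]<8)|(h[...,0]>172))&(h[...,1]>150)&(h[...,2]>90)
amb=(h[...,0]>20)&(h[...,0]<30)&(h[...,1]>150)&(h[...,2]>150)
M={}
for n,m in(('red',red),('amber',amb)):
    for c,a in blobs(m,285,95,465,265,20):
        P=plane(w,c,.170)[0,:2]; print(n,c,a,P); M.setdefault(n,[]).append(P)
B=plane(w,[[212,126],[333,307],[506,212]],.012)[:,:2];print('board',B,[np.linalg.norm(B[i]-B[i+1]) for i in(0,1)])
for i in(0,1): d=B[i+1]-B[i];print('edge',np.degrees(np.arctan2(d[1],d[0])))
C=np.array([0.515,.037])
for n in M:
    for P in M[n]:
        d=P-C;print(n,np.linalg.norm(d),np.degrees(np.arctan2(d[1],d[0])))
blue=(h[...,0]>100)&(h[...,0]<125)&(h[...,1]>120)&(h[...,2]>40)
print('lug',[(c,a,plane(w,c,.064)[0]) for c,a in blobs(blue,400,245,430,275)])
plan([.47,-.22,.25],10)
```

```text
red [330.7 126.9] 91 [0.5073 0.0892]
red [423.5 238. ] 66 [ 0.5288 -0.0164]
amber [305.8 173.9] 79 [0.4757 0.0699]
amber [451.3 196. ] 80 [0.5605 0.0027]
board [[ 0.3967  0.1526]
 [ 0.4036 -0.1055]
 [ 0.6415 -0.0991]] [np.float64(0.25818867983627275), np.float64(0.23798704566419757)]
edge -88.47704270854253
edge 1.5223415401150375
red 0.052780875731701704 98.37453885570872
red 0.0551260749055582 -75.47386867227367
amber 0.051272419845540776 140.04849754775358
amber 0.0569458989272813 -36.978716928490776
lug [(array([412.8, 256.7]), np.int32(25), array([ 0.5194, -0.0721,  0.064 ]))]
delta cm [-19.73  12.49   3.58] dr z 49.4 or mod 49.4
```

Request:
step_arm:
  increments:
    - {"delta_pos":[-4,2.5,0.6],"dr":[0,0,10],"fingers":-1}
    - {"delta_pos":[-8,5,1.2],"dr":[0,0,20],"fingers":-1}
    - {"delta_pos":[-12,7.5,1.8],"dr":[0,0,30],"fingers":-1}
    - {"delta_pos":[-16,10,2.4],"dr":[0,0,40],"fingers":-1}
    - {"delta_pos":[-19.7,12.5,3],"dr":[0,0,50],"fingers":-1}

```text
time: 2.08
tool_pos: [0.4731, -0.2124, 0.2552]
tool_rot: [-3.141, 0.0, 0.177]
contact_force: [1.0, 0.5, 1.0]
opening: 0.092
grip_force: 0.0
```

Request:
step_arm:
  increments:
    - {"delta_pos":[0,1,0],"dr":[0,0,10],"fingers":-1}
    - {"delta_pos":[0,2,0],"dr":[0,0,20],"fingers":-1}
    - {"delta_pos":[0,3,0],"dr":[0,0,30],"fingers":-1}
    - {"delta_pos":[0,4,0],"dr":[0,0,40],"fingers":-1}
    - {"delta_pos":[0,5,0],"dr":[0,0,50],"fingers":-1}

```text
time: 2.7
tool_pos: [0.4824, -0.2602, 0.2552]
tool_rot: [-3.141, 0.001, -0.695]
contact_force: [-0.0, 0.7, -0.4]
opening: 0.0915
grip_force: 0.0
```

Run:
```python
from h import *
st();plan([.474,-.335,.2],-82)
```

```text
t 2.7 pos [ 0.4824 -0.2602  0.2552] rot [-1.7999e+02  6.0000e-02 -3.9840e+01] open 0.0915 grip 0.0 F [-0.   0.7 -0.4] q [-0.63  0.37  1.41  0.    1.37  1.63]
delta cm [4.15 6.28 5.52] dr z 42.2 or mod 42.2
```

Request:
step_arm:
  increments:
    - {"delta_pos":[0.8,1.2,1.1],"dr":[0,0,8.5],"fingers":-1}
    - {"delta_pos":[1.6,2.5,2.2],"dr":[0,0,17],"fingers":-1}
    - {"delta_pos":[2.5,3.8,3.3],"dr":[0,0,25.5],"fingers":-1}
    - {"delta_pos":[3.3,5,4.4],"dr":[0,0,34],"fingers":-1}
    - {"delta_pos":[4.1,6.3,5.5],"dr":[0,0,42],"fingers":-1}

```text
time: 3.32
tool_pos: [0.4738, -0.3349, 0.1998]
tool_rot: [3.141, 0.001, -1.427]
contact_force: [0.1, -0.1, 0.2]
opening: 0.092
grip_force: 0.0
```

Run:
```python
from h import *
st();p=viewer.camera_params('wrist');im=viewer.read_camera('wrist');cv2.imwrite('pics/w3.png',im[:,:,::-1]);np.savez('w3.npz',**p)
```

```text
t 3.33 pos [ 0.4738 -0.3349  0.1998] rot [ 1.7997e+02  5.0000e-02 -8.1780e+01] open 0.092 grip 0.0 F [ 0.1 -0.1  0.2] q [-0.75  0.47  1.41  0.    1.27  2.25]
```

View pics/w3.png

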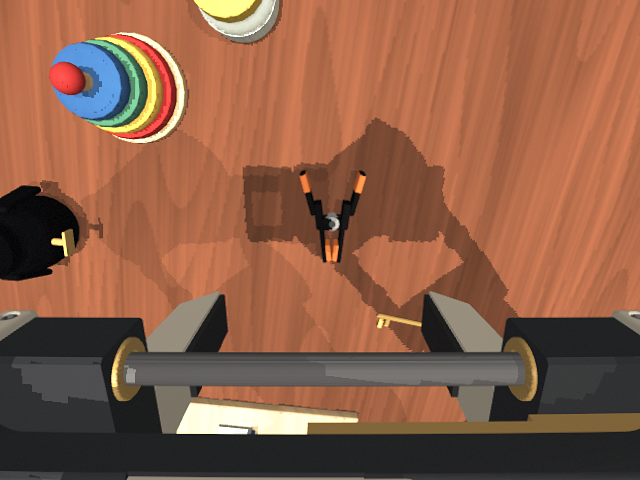

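The clamp is centred in the wrist view: handle ends at (306,182) and (362,182), pin (332,222), jaw tips (331,262). The penguin is at (35,235), so I'll check the body's clearance to it.

Run:
```python
from h import *
np.set_printoptions(suppress=True,precision=4)
w=dict(np.load('w3.npz'));I=cv2.imread('pics/w3.png');h=cv2.cvtColor(I,cv2.COLOR_BGR2HSV)
org=(h[...,0]>5)&(h[...,0]<20)&(h[...,1]>205)&(h[...,2]>120)
for c,a in blobs(org,285,150,385,275,20): print('orange',c,a,plane(w,c,.022)[0])
gr=(h[...,1]<60)&(h[...,2]>90)
for c,a in blobs(gr,318,208,346,236,10): print('pin',c,a,plane(w,c,.024)[0])
m=np.zeros(h.shape[:2],np.uint8);m[160:275,290:375]=((h[...,2]<60)|org)[160:275,290:375]
m=cv2.morphologyEx(m,cv2.MORPH_OPEN,np.ones((2,2)))
# silhouettes in rows
for r in(175,185,195,240,255,260): x=np.where(m[r])[0];print(r,x.min(),x.max(),plane(w,[[x.min(),r],[x.max(),r]],.022)[:,:2].ravel())
y=np.where(m.any(1))[0];print('rows',y.min(),y.max())
print('penguin px',plane(w,[[78,235],[40,277]],.06))
ps,pd=viewer.camera_params('scene'),viewer.camera_params('side')
print('peng tri',tri(pd,ps,[431,366],[170,265]),'rings',tri(pd,ps,[418,421],[146,215]))
```

```text
pin [333.5 220.4] 121 [ 0.466  -0.3356  0.024 ]
175 301 365 [ 0.5006 -0.3719  0.4445 -0.3801]Traceback (most recent call last):
  File "<stdin>", line 11, in <module>
    return umr_minimum(a, axis, None, out, keepdims, initial, where)
ValueError: zero-size array to reduction operation minimum which has no identity
```

Run:
```python
from h import *
np.set_printoptions(suppress=True,precision=4)
w=dict(np.load('w3.npz'));I=cv2.imread('pics/w3.png').astype(int);b,g,r=I[...,0],I[...,1],I[...,2]
org=(r>120)&(b<40)&(r-g>50)|((r>180)&(b<60))
for c,a in blobs(org,285,150,385,275,20): print('orange',c,a,plane(w,c,.022)[0])
J=plane(w,[[331,262]],.018)[0,:2];print('jaw',J)
print('penguin px',plane(w,[[78,235],[40,277]],.06)[:,:2])
ps,pd=viewer.camera_params('scene'),viewer.camera_params('side')
print('peng tri',tri(pd,ps,[431,366],[170,265]),'rings',tri(pd,ps,[418,421],[146,215]))
```

```text
orange [307.6 181.6] 45 [ 0.4941 -0.367   0.022 ]
orange [356.6 181.1] 57 [ 0.4509 -0.3737  0.022 ]
orange [326.4 244.6] 22 [ 0.4689 -0.311   0.022 ]
orange [334.5 246.1] 33 [ 0.4612 -0.3106  0.022 ]
jaw [ 0.4618 -0.2929]
penguin px [[ 0.6771 -0.3017]
 [ 0.7126 -0.2582]]
peng tri [ 0.7371 -0.2888  0.0366] rings [ 0.6553 -0.4187  0.0799]
```

Request:
step_arm:
  increments:
    - {"delta_pos":[1.8,0.35,5],"dr":[0,0,0],"fingers":-1}
    - {"delta_pos":[3.45,0.65,10],"dr":[0,0,0],"fingers":-1}
    - {"delta_pos":[3.45,0.65,15],"dr":[0,0,0],"fingers":-1}
    - {"delta_pos":[3.45,0.65,18.5],"dr":[0,0,0],"fingers":-1}
    - {"delta_pos":[3.45,0.65,19.5],"dr":[0,0,0],"fingers":-1}

```text
time: 4.0
tool_pos: [0.4715, -0.3685, 0.0033]
tool_rot: [3.139, 0.004, -1.421]
contact_force: [-0.0, -0.5, 0.5]
opening: 0.0916
grip_force: 0.0
```

Request:
step_arm:
  increments:
    - {"delta_pos":[0,0,0],"dr":[0,0,0],"fingers":1}
    - {"delta_pos":[0,0,0],"dr":[0,0,0],"fingers":1}
    - {"delta_pos":[0,0,0],"dr":[0,0,0],"fingers":1}
    - {"delta_pos":[0,0,0],"dr":[0,0,0],"fingers":1}
    - {"delta_pos":[0,0,0],"dr":[0,0,0],"fingers":1}
  newtons: 22

```text
time: 4.62
tool_pos: [0.473, -0.3711, 0.0068]
tool_rot: [-3.14, -0.002, -1.424]
contact_force: [-0.4, -1.7, 4.1]
opening: 0.0465
grip_force: 8.2
```

Run:
```python
from h import *
st()
```

```text
t 4.62 pos [ 0.473  -0.3711  0.0068] rot [-1.7992e+02 -1.2000e-01 -8.1580e+01] open 0.0465 grip 8.2 F [-0.4 -1.7  4.1] q [-0.79  0.72  1.55 -0.    0.87  2.2 ]
```

Request:
step_arm:
  increments:
    - {"delta_pos":[0,0,0],"dr":[0,0,0],"fingers":1}
    - {"delta_pos":[0,0,0],"dr":[0,0,0],"fingers":1}
    - {"delta_pos":[0,0,0],"dr":[0,0,0],"fingers":1}
    - {"delta_pos":[0,0,0],"dr":[0,0,0],"fingers":1}
    - {"delta_pos":[0,0,0],"dr":[0,0,0],"fingers":1}
  newtons: 25

```text
time: 5.25
tool_pos: [0.473, -0.3713, 0.0068]
tool_rot: [-3.14, -0.002, -1.424]
contact_force: [-0.2, -1.4, 6.7]
opening: 0.0335
grip_force: 25.0
```

Request:
step_arm:
  increments:
    - {"delta_pos":[0,0,-3],"dr":[0,0,0],"fingers":1}
    - {"delta_pos":[0,0,-6],"dr":[0,0,0],"fingers":1}
    - {"delta_pos":[0,0,-9],"dr":[0,0,0],"fingers":1}
    - {"delta_pos":[0,0,-12],"dr":[0,0,0],"fingers":1}
    - {"delta_pos":[0,0,-12],"dr":[0,0,0],"fingers":1}

```text
time: 5.88
tool_pos: [0.4732, -0.371, 0.1277]
tool_rot: [-3.139, -0.003, -1.424]
contact_force: [0.0, 0.4, -1.3]
opening: 0.0332
grip_force: 25.0
```

Run:
```python
from h import *
np.set_printoptions(suppress=True,precision=4)
C=np.array([.5181,.0363]);a=np.radians(1.6);R=np.array([[np.cos(a),-np.sin(a)],[np.sin(a),np.cos(a)]])
w=dict(np.load('w2.npz'));I2=cv2.imread('pics/w2.png');D=cv2.imread('pics/side0.png');w3=dict(np.load('w3.npz'));I3=cv2.imread('pics/w3.png')
h=cv2.cvtColor(I2,cv2.COLOR_BGR2HSV)
b=(h[...,0]>95)&(h[...,0]<125)&(h[...,1]>100)&(h[...,2]>40);z=np.zeros_like(b);z[248:272,400:430]=b[248:272,400:430]
q=np.argwhere(z)[:,::-1];P=(plane(w,q,.064)[:,:2]-C)@R;print('lug w2 px',q.min(0),q.max(0),'pol',P.min(0),P.max(0))
pd=viewer.camera_params('side')
for y in(-.108,-.112,-.116):
    for x in(-.004,0,.004):
        print(y,x,'top/bot px',proj(pd,[[*(R@[x,y]+C),.064],[*(R@[x,y]+C),.016]]).round(1).tolist())
c=lambda I,x0,y0,w,h,W,H:cv2.resize(I[y0:y0+h,x0:x0+w],(W,H),interpolation=cv2.INTER_NEAREST)
cv2.imwrite('pics/crop2.png',np.hstack([c(D,300,275,40,50,400,500),c(I2,395,240,40,50,400,500)]))
st()
```

```text
lug w2 px [410 253] [416 261] pol [-0.0035 -0.114 ] [-0.0003 -0.1031]
-0.108 -0.004 top/bot px [[316.1, 294.8], [316.0, 306.4]]
-0.108 0 top/bot px [[317.7, 294.6], [317.6, 306.2]]
-0.108 0.004 top/bot px [[319.3, 294.3], [319.1, 305.9]]
-0.112 -0.004 top/bot px [[316.4, 296.1], [316.3, 307.7]]
-0.112 0 top/bot px [[318.0, 295.9], [317.9, 307.4]]
-0.112 0.004 top/bot px [[319.6, 295.6], [319.4, 307.2]]
-0.116 -0.004 top/bot px [[316.7, 297.4], [316.6, 309.0]]
-0.116 0 top/bot px [[318.3, 297.1], [318.2, 308.7]]
-0.116 0.004 top/bot px [[319.9, 296.9], [319.8, 308.5]]
t 5.88 pos [ 0.4732 -0.371   0.1277] rot [-179.85   -0.18  -81.58] open 0.0332 grip 25.0 F [ 0.   0.4 -1.3] q [-0.79  0.57  1.45  0.    1.13  2.2 ]
```

View pics/crop2.png

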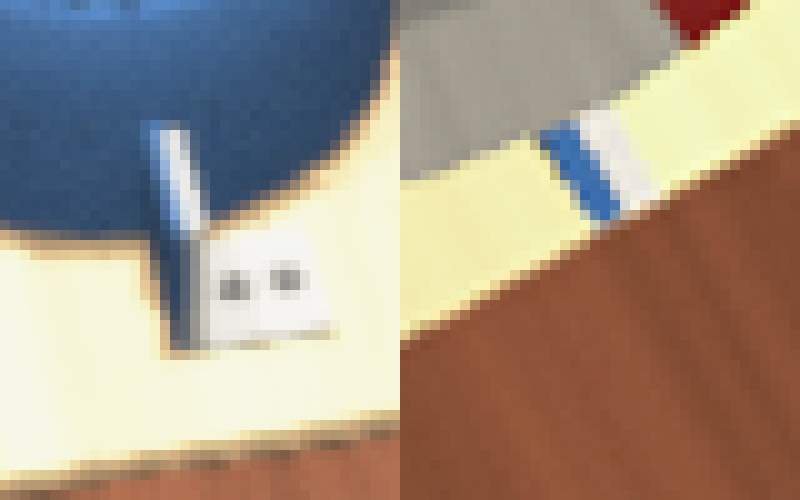

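The zoom shows the lug's free edge at side (316..318, 298..310). In w2 the blue/steel seam runs from about (413,252) to (418,262). That puts the anchor at polisher (0,-0.116), world about (0.521,-0.080,0.040). I'm moving to a pose 70 mm out in front of it.

Request:
step_arm:
  increments:
    - {"delta_pos":[-3.5,-1.6,1.9],"dr":[0,0,1.4],"fingers":1}
    - {"delta_pos":[-7,-3.1,3.8],"dr":[0,0,2.8],"fingers":1}
    - {"delta_pos":[-10.5,-4.7,5.7],"dr":[0,0,4.2],"fingers":1}
    - {"delta_pos":[-14.1,-6.2,7.5],"dr":[0,0,5.6],"fingers":1}
    - {"delta_pos":[-17.6,-7.8,9.2],"dr":[0,0,6.8],"fingers":1}

```text
time: 6.5
tool_pos: [0.5227, -0.1828, 0.0314]
tool_rot: [3.139, 0.002, -1.544]
contact_force: [0.6, 0.0, -0.1]
opening: 0.0334
grip_force: 25.0
```

Run:
```python
from h import *
np.set_printoptions(suppress=True,precision=4)
C=np.array([.5181,.0363]);a=np.radians(1.6);R=np.array([[np.cos(a),-np.sin(a)],[np.sin(a),np.cos(a)]])
s=st();print('TCP in pol',(s['tool_pos'][:2]-C)@R)
ps,pd=viewer.camera_params('scene'),viewer.camera_params('side')
S=viewer.read_camera('scene')[:,:,::-1].copy();D=viewer.read_camera('side')[:,:,::-1].copy();cv2.imwrite('pics/s4.png',S);cv2.imwrite('pics/d4.png',D)
t=s['tool_pos'];y=s['tool_rot'][2];f=-np.array([np.cos(y),np.sin(y)])
tip=[*(t[:2]+.072*f),.049];pin=[*(t[:2]+.036*f),.051];anc=[*(R@[0,-.116]+C),.064]
for n,p,I in(('s',ps,S),('d',pd,D)): print(n,'expect tip,pin,anchor top',proj(p,[tip,pin,anc]).round(1).tolist())
c=lambda I,x0,y0,w,h,W,H:cv2.resize(I[y0:y0+h,x0:x0+w],(W,H),interpolation=cv2.INTER_CUBIC)
cv2.imwrite('pics/crop3.png',np.hstack([c(S,225,190,80,90,400,450),c(D,280,275,80,90,400,450)]))
```

```text
t 6.5 pos [ 0.5227 -0.1828  0.0314] rot [179.84   0.1  -88.44] open 0.0334 grip 25.0 F [ 0.6  0.  -0.1] q [-0.48  0.62  1.67  0.    0.85  2.64]
TCP in pol [-0.0015 -0.2192]
s expect tip,pin,anchor top [[268.8, 230.5], [257.4, 225.3], [278.2, 231.8]]
d expect tip,pin,anchor top [[320.3, 311.2], [323.4, 323.0], [318.3, 297.1]]
```

View pics/crop3.png

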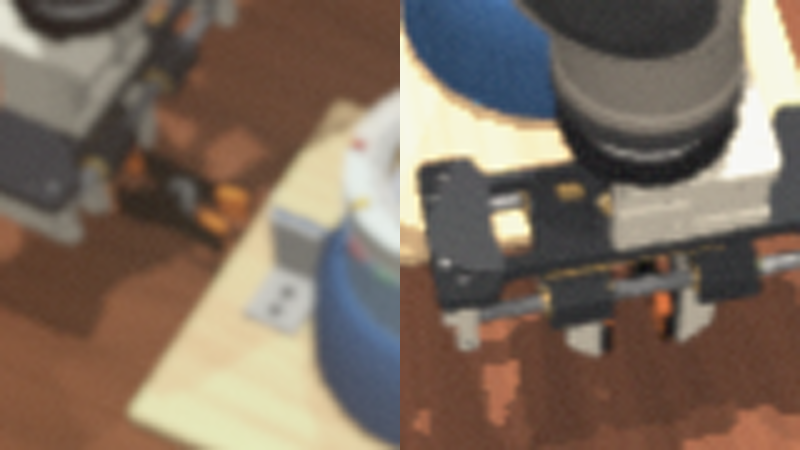

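The scene crop shows the clamp level and held, with its jaws open towards the plates. The pin is at about (261.6,228) and the tips at about (272,233), and the leaf's top corner is at (280,232). That puts the pin about 41 mm ahead of the TCP. I'll settle, then advance.

Request:
step_arm:
  increments:
    - {"delta_pos":[0,0,0],"dr":[0,0,0],"fingers":1}
    - {"delta_pos":[0,0,0],"dr":[0,0,0],"fingers":1}
    - {"delta_pos":[-0.5,0,0],"dr":[0,0,0],"fingers":1}
    - {"delta_pos":[-1,0,0],"dr":[0,0,0],"fingers":1}
    - {"delta_pos":[-1,0,0],"dr":[0,0,0],"fingers":1}

```text
time: 7.22
tool_pos: [0.5234, -0.1744, 0.0339]
tool_rot: [-3.141, 0.0, -1.542]
contact_force: [0.8, 0.1, -0.8]
opening: 0.0338
grip_force: 25.0
```

```bash
cat >> h.py <<'E'
C=np.array([.5181,.0363]);a_=np.radians(1.6);R=np.array([[np.cos(a_),-np.sin(a_)],[np.sin(a_),np.cos(a_)]])
def pol(): s=st();print('TCP in pol',((s['tool_pos'][:2]-C)@R).round(4));return s
E
python3 -c "
from h import *
pol()"
```

```text
t 7.22 pos [ 0.5234 -0.1744  0.0339] rot [-1.7999e+02  1.0000e-02 -8.8370e+01] open 0.0338 grip 25.0 F [ 0.8  0.1 -0.8] q [-0.46  0.61  1.68  0.    0.85  2.65]
TCP in pol [-0.0006 -0.2108]
```

Request:
step_arm:
  increments:
    - {"delta_pos":[-1,-0.05,-0.2],"dr":[0,0,0],"fingers":1}
    - {"delta_pos":[-1.8,-0.05,-0.2],"dr":[0,0,0],"fingers":1}
    - {"delta_pos":[-2.6,-0.05,-0.2],"dr":[0,0,0],"fingers":1}
    - {"delta_pos":[-3.2,-0.05,-0.2],"dr":[0,0,0],"fingers":1}
    - {"delta_pos":[-3.7,-0.05,-0.2],"dr":[0,0,0],"fingers":1}

```text
time: 7.85
tool_pos: [0.523, -0.1372, 0.0357]
tool_rot: [-3.142, 0.0, -1.542]
contact_force: [0.1, -0.3, -0.5]
opening: 0.0334
grip_force: 25.0
```

Run:
```python
from h import *
s=pol()
S=viewer.read_camera('scene')[:,:,::-1];cv2.imwrite('pics/s5.png',S)
cv2.imwrite('pics/crop4.png',cv2.resize(S[195:265,240:320],(640,560),interpolation=cv2.INTER_CUBIC))
```

```text
t 7.85 pos [ 0.523  -0.1372  0.0357] rot [-180.      0.    -88.37] open 0.0334 grip 25.0 F [ 0.1 -0.3 -0.5] q [-0.4   0.6   1.71  0.    0.84  2.71]
TCP in pol [ 0.     -0.1736]
```

View pics/crop4.png

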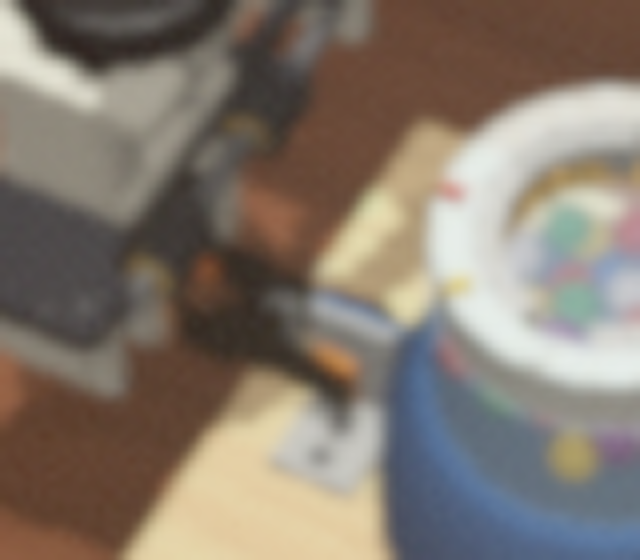

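The jaws straddle the plates with the far jaw behind the leaf. The pin is at about (275,233) and the leaf edge at about (279.5,232), so roughly 13 mm out. I'll back off 4 mm and release.

Request:
step_arm:
  increments:
    - {"delta_pos":[0.4,0,0],"dr":[0,0,0],"fingers":1}
    - {"delta_pos":[0.4,0,0],"dr":[0,0,0],"fingers":0.1}
    - {"delta_pos":[0.4,0,0],"dr":[0,0,0],"fingers":-0.2}
    - {"delta_pos":[0.4,0,0],"dr":[0,0,0],"fingers":-0.6}
    - {"delta_pos":[0.4,0,0],"dr":[0,0,0],"fingers":-1}

```text
time: 8.52
tool_pos: [0.5232, -0.1418, 0.0358]
tool_rot: [-3.141, -0.0, -1.543]
contact_force: [-0.3, 0.1, 0.3]
opening: 0.0672
grip_force: 0.0
```

Request:
step_arm:
  increments:
    - {"delta_pos":[0,0,0],"dr":[0,0,0],"fingers":-1}
    - {"delta_pos":[0,0,0],"dr":[0,0,0],"fingers":-1}
    - {"delta_pos":[0,0,0],"dr":[0,0,0],"fingers":-1}
    - {"delta_pos":[0,0,0],"dr":[0,0,0],"fingers":-1}
    - {"delta_pos":[0,0,0],"dr":[0,0,0],"fingers":-1}

```text
time: 9.15
tool_pos: [0.5231, -0.1417, 0.0357]
tool_rot: [-3.142, 0.0, -1.543]
contact_force: [0.5, 0.0, -1.0]
opening: 0.092
grip_force: 0.0
```

Request:
step_arm:
  increments:
    - {"delta_pos":[0,0,-4],"dr":[0,0,0],"fingers":-1}
    - {"delta_pos":[0,0,-8],"dr":[0,0,0],"fingers":-1}
    - {"delta_pos":[1,0,-13],"dr":[0,0,0],"fingers":-1}
    - {"delta_pos":[3,0,-18],"dr":[0,0,0],"fingers":-1}
    - {"delta_pos":[3,0,-20],"dr":[0,0,0],"fingers":-1}

```text
time: 9.78
tool_pos: [0.5249, -0.1733, 0.2391]
tool_rot: [-3.137, -0.003, -1.544]
contact_force: [0.6, -0.2, -0.3]
opening: 0.0914
grip_force: 0.0
```

Run:
```python
from h import *
s=pol()
S=viewer.read_camera('scene')[:,:,::-1];D=viewer.read_camera('side')[:,:,::-1];
p=viewer.camera_params('wrist');W=viewer.read_camera('wrist')[:,:,::-1];cv2.imwrite('pics/w6.png',W);np.savez('w6.npz',**p)
A=np.hstack([cv2.resize(S[195:265,240:320],(400,350),interpolation=cv2.INTER_CUBIC),cv2.resize(D[280:350,280:360],(400,350),interpolation=cv2.INTER_CUBIC)])
an=[*(R@[0,-.116]+C),.064];pv=[*(R@[0,-.133]+C),.051]
print(proj(p,[an,pv]))
u=proj(p,[an])[0].astype(int);x=max(0,min(540,u[0]-50));y=max(0,min(400,u[1]-50))
B=cv2.resize(W[y:y+62,x:x+100],(400,248));B=np.hstack([B,cv2.resize(W,(400,248))]);print(x,y)
cv2.imwrite('pics/crop5.png',np.vstack([A,B]))
```

```text
t 9.78 pos [ 0.5249 -0.1733  0.2391] rot [-1.7972e+02 -1.6000e-01 -8.8460e+01] open 0.0914 grip 0.0 F [ 0.6 -0.2 -0.3] q [-0.46  0.38  1.43 -0.    1.32  2.66]
TCP in pol [ 0.0009 -0.2097]
[[326.79196899 312.34814466]
 [326.81311613 291.05154514]]
276 262
```

View pics/crop5.png

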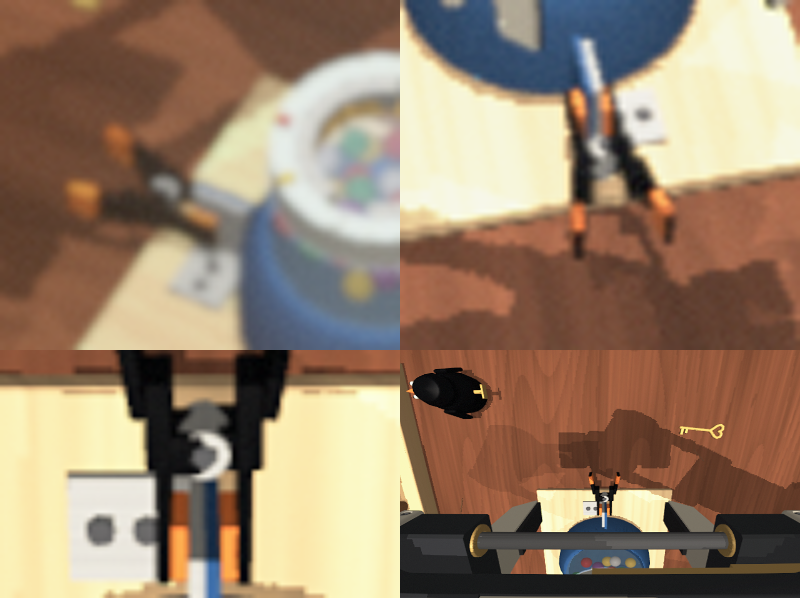

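The clamp bites both plates: in the wrist picture its pin is at (327,288), in line with the plates, which puts it about 19 mm out. The lid comes next, so I'll swing over while turning.

Request:
step_arm:
  increments:
    - {"delta_pos":[-5.8,0.5,-0.4],"dr":[0,0,-10],"fingers":-1}
    - {"delta_pos":[-11.6,1.1,-0.8],"dr":[0,0,-20],"fingers":-1}
    - {"delta_pos":[-17.4,1.6,-1.2],"dr":[0,0,-30],"fingers":-1}
    - {"delta_pos":[-23.2,2.1,-1.2],"dr":[0,0,-40],"fingers":-1}
    - {"delta_pos":[-29,2.7,-1.2],"dr":[0,0,-50],"fingers":-1}

```text
time: 10.55
tool_pos: [0.4874, 0.1193, 0.246]
tool_rot: [3.14, 0.002, -0.664]
contact_force: [0.2, -0.0, -0.2]
opening: 0.092
grip_force: 0.0
```

Run:
```python
from h import *
st();plan([.485,.375,.2],-1.5)
w=dict(np.load('w1.npz'));print('box front',plane(w,[[343,0],[495,77]],.0).round(3),plane(w,[[530,67]],.075).round(3))
```

```text
t 10.55 pos [0.4874 0.1193 0.246 ] rot [ 1.7989e+02  1.2000e-01 -3.8040e+01] open 0.092 grip 0.0 F [ 0.2 -0.  -0.2] q [0.09 0.29 1.55 0.   1.31 2.32]
delta cm [-15.95 -19.99   4.6 ] dr z -36.5 or mod -36.5
box front [[0.37  0.516 0.   ]
 [0.546 0.505 0.   ]] [[0.544 0.505 0.075]]
```

Request:
step_arm:
  increments:
    - {"delta_pos":[-3.2,-4,0.5],"dr":[0,0,-7.5],"fingers":-0.2}
    - {"delta_pos":[-6.4,-8,1],"dr":[0,0,-15],"fingers":-0.2}
    - {"delta_pos":[-9.6,-12,2],"dr":[0,0,-22.5],"fingers":-0.2}
    - {"delta_pos":[-12.8,-16,3],"dr":[0,0,-30],"fingers":-0.2}
    - {"delta_pos":[-16,-20,4.6],"dr":[0,0,-36.5],"fingers":-0.2}

```text
time: 11.18
tool_pos: [0.4866, 0.3751, 0.1996]
tool_rot: [3.14, 0.002, -0.028]
contact_force: [0.1, -0.3, 1.1]
opening: 0.0554
grip_force: 0.0
```

Run:
```python
from h import *
np.set_printoptions(suppress=True,precision=4)
st();w=viewer.camera_params('wrist');I=viewer.read_camera('wrist')[:,:,::-1];cv2.imwrite('pics/w7.png',I);h=cv2.cvtColor(I,cv2.COLOR_BGR2HSV)
u=proj(w,[[.491,.3862,.024]])[0].astype(int);print(u)
x0,y0,x1,y1=u[0]-75,u[1]-75,u[0]+75,u[1]+75
m=np.zeros(h.shape[:2],np.uint8);m[y0:y1,x0:x1]=((h[...,1]<70)&(h[...,2]>100))[y0:y1,x0:x1]
m=cv2.morphologyEx(m,cv2.MORPH_OPEN,np.ones((5,5)))
n,l,s,c=cv2.connectedComponentsWithStats(m);k=1+s[1:,4].argmax();pts=np.argwhere(l==k)[:,::-1].astype(np.float32);hu=cv2.convexHull(pts)[:,0];print(s[k])
print('lid',cv2.minEnclosingCircle(plane(w,hu,.024)[:,:2].astype(np.float32)))
b=np.zeros_like(m);f=np.zeros_like(m);cv2.fillConvexPoly(f,hu.astype(np.int32),1);f=cv2.erode(f,np.ones((7,7)));b=((h[...,2]<70)&(f>0)).astype(np.uint8);b=cv2.morphologyEx(b,cv2.MORPH_OPEN,np.ones((5,5)))
n,l,s,c=cv2.connectedComponentsWithStats(b);k=1+s[1:,4].argmax();q=np.argwhere(l==k)[:,::-1];print('bar',cv2.minAreaRect(plane(w,q,.054)[:,:2].astype(np.float32)))
plan([.491,.3862,.029],-1.5)
```

```text
t 11.18 pos [0.4866 0.3751 0.1996] rot [179.93   0.1   -1.63] open 0.0554 grip 0.0 F [ 0.1 -0.3  1.1] q [ 0.53  0.53  1.3  -0.    1.31  2.13]
[311 216]
[ 260  164  105  103 7359]
lid ((0.49062687158584595, 0.3858583867549896), 0.0483911968767643)
bar ((0.4900374114513397, 0.3860126733779907), (0.01495650690048933, 0.04757101833820343), 88.19153594970703)
delta cm [ 0.64 -0.61 16.74] dr z 0.3 or mod 0.3
```

Request:
step_arm:
  increments:
    - {"delta_pos":[0.6,-0.6,4],"dr":[0,0,0.2],"fingers":-0.2}
    - {"delta_pos":[0.6,-0.6,8],"dr":[0,0,0.2],"fingers":-0.2}
    - {"delta_pos":[0.6,-0.6,11.5],"dr":[0,0,0.2],"fingers":-0.2}
    - {"delta_pos":[0.6,-0.6,11.5],"dr":[0,0,0.2],"fingers":-0.2}
    - {"delta_pos":[0.6,-0.6,11.5],"dr":[0,0,0.2],"fingers":-0.2}

```text
time: 11.85
tool_pos: [0.4939, 0.3796, 0.0873]
tool_rot: [-3.141, -0.0, -0.036]
contact_force: [0.2, -0.2, 0.9]
opening: 0.055
grip_force: 0.0
```

```bash
python3 -c "
from h import *
st();plan([.4905,.386,.029],-1.8)"
```

```text
t 11.85 pos [0.4939 0.3796 0.0873] rot [-1.7998e+02 -3.0000e-02 -2.0700e+00] open 0.055 grip 0.0 F [ 0.2 -0.2  0.9] q [0.53 0.65 1.42 0.   1.08 2.14]
delta cm [-0.36 -0.63  5.83] dr z -0.3 or mod -0.3
```

Request:
step_arm:
  increments:
    - {"delta_pos":[-0.35,-0.6,2],"dr":[0,0,-0.3],"fingers":-0.2}
    - {"delta_pos":[-0.35,-0.6,4],"dr":[0,0,-0.3],"fingers":-0.2}
    - {"delta_pos":[-0.35,-0.6,5.2],"dr":[0,0,-0.3],"fingers":-0.2}
    - {"delta_pos":[-0.35,-0.6,5.8],"dr":[0,0,-0.3],"fingers":-0.2}
    - {"delta_pos":[-0.35,-0.6,5.8],"dr":[0,0,-0.3],"fingers":-0.2}

```text
time: 12.48
tool_pos: [0.4907, 0.3855, 0.0291]
tool_rot: [-3.141, -0.0, -0.031]
contact_force: [1.2, 0.6, -0.5]
opening: 0.0548
grip_force: 0.0
```

```bash
python3 -c "
from h import *
st();plan([.4905,.386,.029],-1.8)"
```

```text
t 12.47 pos [0.4907 0.3855 0.0291] rot [-1.7998e+02 -3.0000e-02 -1.7900e+00] open 0.0548 grip 0.0 F [ 1.2  0.6 -0.5] q [0.54 0.72 1.46 0.   0.96 2.15]
delta cm [-0.02 -0.05  0.01] dr z 0.0 or mod 0.0
```

Request:
step_arm:
  increments:
    - {"delta_pos":[0,0,0],"dr":[0,0,0],"fingers":1}
    - {"delta_pos":[0,0,0],"dr":[0,0,0],"fingers":1}
    - {"delta_pos":[0,0,0],"dr":[0,0,0],"fingers":1}
    - {"delta_pos":[0,0,0],"dr":[0,0,0],"fingers":1}
    - {"delta_pos":[0,0,0],"dr":[0,0,0],"fingers":1}
  newtons: 50

```text
time: 13.1
tool_pos: [0.4905, 0.3855, 0.0288]
tool_rot: [-3.141, -0.0, -0.031]
contact_force: [-0.1, -0.2, 0.2]
opening: 0.0152
grip_force: 50.0
```

Request:
step_arm:
  increments:
    - {"delta_pos":[0,0,-3],"dr":[0,0,0],"fingers":1}
    - {"delta_pos":[0,0,-7.5],"dr":[0,0,0],"fingers":1}
    - {"delta_pos":[0,0,-12.5],"dr":[0,0,0],"fingers":1}
    - {"delta_pos":[0,0,-18],"dr":[0,0,0],"fingers":1}
    - {"delta_pos":[0,0,-21],"dr":[0,0,0],"fingers":1}

```text
time: 13.72
tool_pos: [0.4909, 0.3858, 0.242]
tool_rot: [-3.139, -0.003, -0.031]
contact_force: [0.6, 0.0, -0.7]
opening: 0.0158
grip_force: 50.0
```

Run:
```python
from h import *
np.set_printoptions(suppress=True,precision=4)
s=st();w=viewer.camera_params('wrist');I=viewer.read_camera('wrist')[:,:,::-1];cv2.imwrite('pics/w8.png',I);plan([.5181,.0363,.26],1.6)
```

```text
t 13.72 pos [0.4909 0.3858 0.242 ] rot [-179.87   -0.19   -1.78] open 0.0158 grip 50.0 F [ 0.6  0.  -0.7] q [0.54 0.52 1.2  0.   1.42 2.15]
delta cm [ 3.7  34.92 -1.45] dr z -3.4 or mod -3.4
```

Request:
step_arm:
  increments:
    - {"delta_pos":[0.6,5.8,-0.5],"dr":[0,0,-0.6],"fingers":1}
    - {"delta_pos":[1.2,11.6,-1],"dr":[0,0,-1.2],"fingers":1}
    - {"delta_pos":[1.8,17.4,-1.5],"dr":[0,0,-1.8],"fingers":1}
    - {"delta_pos":[2.4,23.2,-1.5],"dr":[0,0,-2.4],"fingers":1}
    - {"delta_pos":[3.2,29,-1.5],"dr":[0,0,-3.4],"fingers":1}

```text
time: 14.4
tool_pos: [0.5128, 0.0928, 0.2529]
tool_rot: [-3.142, 0.001, 0.029]
contact_force: [2.0, 0.1, -0.9]
opening: 0.0159
grip_force: 50.0
```

Request:
step_arm:
  increments:
    - {"delta_pos":[0.2,2,0.5],"dr":[0,0,0],"fingers":1}
    - {"delta_pos":[0.5,4,1],"dr":[0,0,0],"fingers":1}
    - {"delta_pos":[0.5,5.8,2],"dr":[0,0,0],"fingers":1}
    - {"delta_pos":[0.5,5.8,3],"dr":[0,0,0],"fingers":1}
    - {"delta_pos":[0.5,5.8,3],"dr":[0,0,0],"fingers":1}

```text
time: 15.02
tool_pos: [0.5192, 0.0373, 0.2224]
tool_rot: [-3.141, 0.003, 0.028]
contact_force: [-0.5, -0.5, -1.2]
opening: 0.0159
grip_force: 50.0
```

Run:
```python
from h import *
np.set_printoptions(suppress=True,precision=4)
s=pol();plan([.5181,.0363,.21],1.6)
w=viewer.camera_params('wrist');I=viewer.read_camera('wrist')[:,:,::-1];cv2.imwrite('pics/w9.png',I)
S=viewer.read_camera('scene')[:,:,::-1];D=viewer.read_camera('side')[:,:,::-1]
A=np.hstack([I[240:480,:400],cv2.resize(S[175:265,255:405],(400,240),interpolation=cv2.INTER_CUBIC)]);B=np.hstack([I[240:480,240:640],cv2.resize(D[190:280,235:385],(400,240),interpolation=cv2.INTER_CUBIC)])
cv2.imwrite('pics/crop6.png',np.vstack([A,B]))
```

```text
t 15.03 pos [0.5192 0.0373 0.2224] rot [-179.96    0.15    1.63] open 0.0159 grip 50.0 F [-0.5 -0.5 -1.2] q [-0.08  0.34  1.54  0.    1.26  1.47]
TCP in pol [0.0011 0.001 ]
delta cm [-0.11  0.1   1.24] dr z 0.0 or mod 0.0
```

View pics/crop6.png

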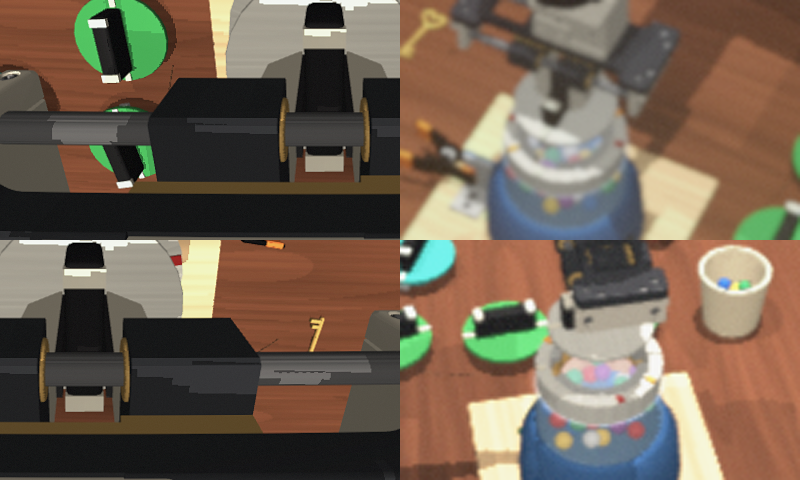

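The lid hangs level over the collar with its bar along the notches. This was also my 11th picture, one over the limit of 10, so I'll go on by numbers and force only.

Request:
step_arm:
  increments:
    - {"delta_pos":[-0.1,0.1,0.6],"dr":[0,0,0],"fingers":1}
    - {"delta_pos":[-0.1,0.1,1.2],"dr":[0,0,0],"fingers":1}
    - {"delta_pos":[-0.1,0.1,1.8],"dr":[0,0,0],"fingers":1}
    - {"delta_pos":[-0.1,0.1,2.2],"dr":[0,0,0],"fingers":1}
    - {"delta_pos":[-0.1,0.1,2.2],"dr":[0,0,0],"fingers":1}

```text
time: 15.8
tool_pos: [0.5189, 0.0357, 0.2013]
tool_rot: [-3.141, 0.001, 0.028]
contact_force: [0.1, -0.5, -1.1]
opening: 0.0158
grip_force: 50.0
```

```bash
python3 -c "
from h import *
pol();plan([.5181,.0363,.181],1.6)"
```

```text
t 15.8 pos [0.5189 0.0357 0.2013] rot [-1.7999e+02  4.0000e-02  1.6200e+00] open 0.0158 grip 50.0 F [ 0.1 -0.5 -1.1] q [-0.08  0.36  1.58  0.    1.21  1.46]
TCP in pol [ 0.0007 -0.0006]
delta cm [-0.07 -0.06  2.03] dr z 0.0 or mod 0.0
```

Request:
step_arm:
  increments:
    - {"delta_pos":[-0.07,-0.06,0.4],"dr":[0,0,0],"fingers":1}
    - {"delta_pos":[-0.07,-0.06,0.8],"dr":[0,0,0],"fingers":1}
    - {"delta_pos":[-0.07,-0.06,1.2],"dr":[0,0,0],"fingers":1}
    - {"delta_pos":[-0.07,-0.06,1.5],"dr":[0,0,0],"fingers":1}
    - {"delta_pos":[-0.07,-0.06,1.5],"dr":[0,0,0],"fingers":1}

```text
time: 16.42
tool_pos: [0.5182, 0.0363, 0.1864]
tool_rot: [-3.141, 0.001, 0.028]
contact_force: [-0.6, -0.9, -1.4]
opening: 0.0159
grip_force: 50.0
```

```bash
python3 -c "
from h import *
print(pol()['torque']);plan([.5181,.0363,.181],1.6)"
```

```text
t 16.43 pos [0.5182 0.0363 0.1864] rot [-1.7999e+02  3.0000e-02  1.6200e+00] open 0.0159 grip 50.0 F [-0.6 -0.9 -1.4] q [-0.08  0.37  1.6   0.    1.17  1.46]
TCP in pol [0.0001 0.    ]
[-0.03567738  0.14718949 -0.00920481]
delta cm [-0.01  0.    0.54] dr z 0.0 or mod 0.0
```

Request:
step_arm:
  increments:
    - {"delta_pos":[0,0,0.3],"dr":[0,0,0],"fingers":1}
    - {"delta_pos":[0,0,0.5],"dr":[0,0,0],"fingers":1}
    - {"delta_pos":[0,0,0.6],"dr":[0,0,0],"fingers":1}
    - {"delta_pos":[0,0,0.6],"dr":[0,0,0],"fingers":1}
    - {"delta_pos":[0,0,0.6],"dr":[0,0,0],"fingers":1}

```text
time: 17.05
tool_pos: [0.5183, 0.0363, 0.1808]
tool_rot: [-3.142, -0.0, 0.028]
contact_force: [-0.8, -0.0, -0.1]
opening: 0.0157
grip_force: 50.0
```

```bash
python3 -c "
from h import *
print(pol()['torque'])"
```

```text
t 17.05 pos [0.5183 0.0363 0.1808] rot [-1.80e+02 -1.00e-02  1.62e+00] open 0.0157 grip 50.0 F [-0.8 -0.  -0.1] q [-0.08  0.37  1.61  0.    1.16  1.46]
TCP in pol [0.0002 0.    ]
[-0.08085933  0.24405002 -0.03743943]
```

Request:
step_arm:
  increments:
    - {"delta_pos":[0,0,0.1],"dr":[0,0,0],"fingers":1}
    - {"delta_pos":[0,0,0.15],"dr":[0,0,0],"fingers":1}
    - {"delta_pos":[0,0,0.15],"dr":[0,0,0],"fingers":1}
    - {"delta_pos":[0,0,0.15],"dr":[0,0,0],"fingers":1}
    - {"delta_pos":[0,0,0.15],"dr":[0,0,0],"fingers":1}

```text
time: 17.68
tool_pos: [0.5184, 0.0364, 0.1807]
tool_rot: [3.141, -0.001, 0.028]
contact_force: [-3.5, 0.5, 9.8]
opening: 0.0159
grip_force: 50.0
```

The lid is seated: 9.8 N upward at z = 0.181, as expected. Now I'll ease the push and twist clockwise, first by 20 degrees.

Request:
step_arm:
  increments:
    - {"delta_pos":[0,0,-0.07],"dr":[0,0,0],"fingers":1}
    - {"delta_pos":[0,0,-0.07],"dr":[0,0,5],"fingers":1}
    - {"delta_pos":[0,0,-0.07],"dr":[0,0,10],"fingers":1}
    - {"delta_pos":[0,0,-0.07],"dr":[0,0,15],"fingers":1}
    - {"delta_pos":[0,0,-0.07],"dr":[0,0,20],"fingers":1}

```text
time: 18.3
tool_pos: [0.5189, 0.036, 0.1807]
tool_rot: [3.141, -0.002, -0.323]
contact_force: [-1.2, -1.3, 5.2]
opening: 0.0154
grip_force: 50.0
```

```bash
python3 -c "
from h import *
print(pol()['torque'])"
```

```text
t 18.3 pos [0.5189 0.036  0.1807] rot [ 1.7999e+02 -1.2000e-01 -1.8500e+01] open 0.0154 grip 50.0 F [-1.2 -1.3  5.2] q [-0.08  0.37  1.61 -0.    1.15  1.82]
TCP in pol [ 0.0008 -0.0003]
[-0.25198612  0.46112111  0.29139049]
```

Request:
step_arm:
  increments:
    - {"delta_pos":[0,0,0],"dr":[0,0,5],"fingers":1}
    - {"delta_pos":[0,0,0],"dr":[0,0,10],"fingers":1}
    - {"delta_pos":[0,0,0],"dr":[0,0,15],"fingers":1}
    - {"delta_pos":[0,0,0],"dr":[0,0,20],"fingers":1}
    - {"delta_pos":[0,0,0],"dr":[0,0,20],"fingers":1}

```text
time: 18.92
tool_pos: [0.5186, 0.0355, 0.1808]
tool_rot: [3.141, -0.002, -0.671]
contact_force: [-2.9, -2.5, 4.9]
opening: 0.0162
grip_force: 50.0
```

Run:
```python
from h import *
np.set_printoptions(suppress=True,precision=4)
print(pol()['torque'])
w=viewer.camera_params('wrist');I=viewer.read_camera('wrist')[:,:,::-1];cv2.imwrite('pics/w10.png',I);h=cv2.cvtColor(I,cv2.COLOR_BGR2HSV)
# expected pixels of bar end, amber, red
for n,r,a,z in(('barend',.035,-40,.206),('brim pointer',.046,-40,.176),('amber',.053,-40.1,.17),('red',.053,-80.2,.17)):
    t=np.radians(a);print(n,proj(w,[[*(C+R@[r*np.cos(t),r*np.sin(t)]),z]])[0])
amb=(h[...,0]>18)&(h[...,0]<32)&(h[...,1]>150)&(h[...,2]>120)
red=((h[...,0]<8)|(h[...,0]>172))&(h[...,1]>150)&(h[...,2]>70)
for n,m in(('amber',amb),('red',red)):
    print(n,[(c,a,((plane(w,c,.17)[0,:2]-C)@R)) for c,a in blobs(m,180,100,470,320,15)])
blk=(h[...,2]<60);print('black',[(c,a) for c,a in blobs(blk,250,180,400,320,60)])
wt=(h[...,1]<40)&(h[...,2]>215);print('white',[(c,a) for c,a in blobs(wt,230,150,420,320,40)])
```

```text
t 18.93 pos [0.5186 0.0355 0.1808] rot [179.98  -0.11 -38.42] open 0.0162 grip 50.0 F [-2.9 -2.5  4.9] q [-0.08  0.37  1.61 -0.    1.16  2.16]
TCP in pol [ 0.0005 -0.0008]
[-0.4706  0.6258  0.0271]
barend [325.3042 263.1043]
brim pointer [325.0841 216.4476]
amber [325.2574 198.408 ]
red [398.4293 225.0168]
amber [(array([324.6, 199.2]), np.int32(209), array([ 0.0405, -0.0337]))]
red [(array([399.1, 226.3]), np.int32(207), array([ 0.0083, -0.0521]))]
black [(array([323.8, 255.5]), np.int32(891)), (array([324. , 304.6]), np.int32(1413)), (array([267.6, 318.5]), np.int32(69)), (array([381.2, 318.5]), np.int32(73))]
white [(array([398.3, 152.5]), np.int32(98)), (array([415.1, 165.3]), np.int32(55)), (array([353.9, 202.9]), np.int32(962)), (array([273.2, 214.5]), np.int32(1973)), (array([312.7, 227.4]), np.int32(1993))]
```

Request:
step_arm:
  increments:
    - {"delta_pos":[0,0,0],"dr":[0,0,0],"fingers":1}
    - {"delta_pos":[0,0,0],"dr":[0,0,0],"fingers":1}
    - {"delta_pos":[0,0,0],"dr":[0,0,0],"fingers":1}
    - {"delta_pos":[0,0,0],"dr":[0,0,0],"fingers":1}
    - {"delta_pos":[0,0,0],"dr":[0,0,0],"fingers":1}

```text
time: 19.6
tool_pos: [0.5186, 0.0355, 0.1807]
tool_rot: [3.141, -0.002, -0.67]
contact_force: [-2.5, -3.0, 6.0]
opening: 0.0158
grip_force: 50.0
```

Run:
```python
from h import *
print(pol()['torque'])
w=viewer.camera_params('wrist');I=viewer.read_camera('wrist')[:,:,::-1];h=cv2.cvtColor(I,cv2.COLOR_BGR2HSV)
amb=(h[...,0]>18)&(h[...,0]<32)&(h[...,1]>150)&(h[...,2]>120)
print(blobs(amb,180,100,470,320,15),blobs(h[...,2]<60,290,180,360,320,60))
# lit-brim vs pointer: columns of pointer between bar and amber
print([ (r,I[r,305:345:4].mean(1).astype(int).tolist()) for r in(206,212,218,224,230)])
```

```text
t 19.6 pos [0.5186 0.0355 0.1807] rot [ 1.7998e+02 -1.0000e-01 -3.8380e+01] open 0.0158 grip 50.0 F [-2.5 -3.   6. ] q [-0.08  0.37  1.61 -0.    1.16  2.16]
TCP in pol [ 0.0005 -0.0008]
[-0.38941412  0.55501848  0.03643106]
[(array([324.6, 199.2]), np.int32(209))] [(array([323.9, 255.5]), np.int32(892)), (array([324. , 304.6]), np.int32(1414))]
[(206, [243, 241, 242, 239, 179, 179, 180, 242, 242, 242]), (212, [147, 128, 95, 118, 122, 163, 104, 102, 110, 148]), (218, [243, 243, 243, 241, 240, 240, 240, 244, 242, 242]), (224, [242, 243, 242, 242, 240, 240, 240, 242, 242, 242]), (230, [242, 243, 242, 242, 240, 240, 240, 241, 241, 242])]
```

Everything is still, and the bar is in line with the amber mark (324 against 324.6 px). Handing in.

```bash
python3 -c "
from cell import robot
print(robot.hand_in())"
```

```text
the job is handed in; nothing more can be done
None
```

The job is handed in: the clamp bites lug and leaf, and the lid is seated, turned to the amber mark and still held at 50 N. No verdict came back, and I viewed 11 pictures, one over your limit of 10.

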